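# Raise the feed prop to its next hole and lay the guide bar

## Robot

A 6-joint arm with a two-finger parallel gripper is mounted at the origin on the work surface. World frame = base frame: x ahead of the robot, y to its left, z up, the work surface at z = 0. Lengths are in m, angles in rad, forces in N, time in s.
With the tool pointing down it reaches from about 0.15 to 0.775 m from the base axis. Payload 6.1 kg.
Tool frame: the origin (TCP) lies on the centre line of the jaws, within the pads' length; the fingertips stand 11 mm ahead of it and the grasp point (between the pads) lies 8 mm behind it; x points along the fingers, z is the direction in which the jaws open and shut, and the axes are right-handed (so a half turn about x gives the same grasp; the last joint's range is limited). The gripper opens to 85 mm and grips with 20 to 120 N. Pads are 22 mm wide; open, the fingers measure 114 mm over their backs; the gripper's body (76 mm by 85 mm) begins 54 mm behind the grasp point. The pads swing forward as they close: fully open they stand 13 mm farther back than shut.
Start: joints at [-1.285, 0.126, -0.04, 1.405, 0, 1.571], TCP at [0.148, -0.504, 0.242] pointing down, gripper open.
Joint ranges: [-2.72, 2.72], [-0.95, 1.95], [-1.27, 1.35], [-1.78, 2.02], [-1.46, 1.47], [-3.14, 3.14]. Speed limits (rad/s): [2.39, 2.39, 3.01, 3.14, 3.14, 3.14].

## Interface

Orientations are given as a unit quaternion [w, x, y, z].
In Python, from cell import ctrl gives the robot as it stands.
- The arm moves only by the tool step_arm, never from a script. Its argument "commands" is a list that holds one entry, the list of rows, each a list of 7 numbers: the opening in per cent of the stroke, from 0 (shut) to 100 (fully open), then the shift along the world's x, y, z in m, then the turn, a rotation vector about the world's x, y, z in degrees. In form: [[[gripper, x, y, z, ax, ay, az], ...]]. A call has exactly 10 rows; each row shifts and turns the commanded pose from where the row before left it; what a row does not reach is not made up. A row lasts 1/8 s, in which the tool goes at most 62.5 mm and 10.7 degrees, less where a joint would pass 70% of its speed; a pose out of reach is approached as far as the arm can. A call with a gripper value outside its range is refused whole. The fingers move at their own pace and stop on an object; the grip force is fixed at half the most. Time passes only in rows, so rows that do not move let the fingers close, or fill a call up. It gives the time, the measured TCP pose, the force and the opening at its end, in the units of the state.
- ctrl.read_state(): the state, without advancing time (a new reading comes with each control period).
- ctrl.read_camera(name): name is "scene" or "side" or "wrist"; returns (picture, depth): 420x560x3 uint8, red, green, blue; 420x560 float32, m along the optical axis (not along the pixel's ray), 0 where there is no reading.
- ctrl.camera_model(name): a dict with "intrinsics" (3x3 intrinsics, pixels), "T" (4x4, takes a point from camera to world coordinates). Camera axes: x right, y down, z forward; pixel columns grow to the right and rows downward; lengths in m; the calibration is good to about 2 mm. A picture is of the moment at which its call begins: read the wrist's pose just before it. camera_model takes no time and is no camera call; for the wrist camera it gives the pose at the moment of the call.
- ctrl.job_done(): hands the job in, once; it reports no verdict.
Trained networks look in the newest picture that a camera, given by its name, has taken for a name from the list of things; names that differ only in an ending like _2 or _b are one class to them, and where a whole thing is asked for, a point or a joint stands for the part that bears it (a point fixed in the world has none). Each returns a list of dicts, best first, with "p" (0 to 1); they miss things now and then, are a little off and sometimes report something else, mostly with a low value. They report only what shows in the picture. A call takes as long as a camera call.
- ctrl.look_for(label, camera): "extent" ([centre column, centre row, width, height] in pixels, round what is visible of it).
- ctrl.cut_out(label, camera): "region" (420x560 bool, what is visible of it) and "extent" ([centre column, centre row, width, height] in pixels, round what is visible of it).
The state is a dict: "clock": time; "q": joint angles; "joint_vel": joint speeds; "tau": joint torques, N m; "tool_pos": TCP position; "tcp_rot": TCP orientation; "contact_force": force on the tool from outside, world axes, zero at the start; "ft_torque": the same for the moment, N m; "width": finger opening in m.
Only numpy, scipy, OpenCV 4.12 (cv2) and the standard library are available. Lean on these libraries where they do the work, as an engineer would, in place of code of your own. Each camera call takes 0.05 s, during which the arm holds its last target. There are 200 camera calls.

## Task

Raise the fork of the yellow telescoping prop, gently and without straining its locking pin, until the sprung red pin pops through the next hole of the sleeve and holds the fork up by itself. Then lay the white guide bar across, one end resting in the fork and the other on the rest at the front of the strap press, blue knob up, and let go. Leave the other things on the bench alone.

Things in the scene. Friction and masses are not known exactly. Their poses are not given: they have to be found in the camera images.
- prop: Telescoping prop: dark foot plate 90 x 90 x 8 mm bolted to the bench, yellow square sleeve 40 mm wide up to 122 mm. Origin: centre of the foot's underside, on the sleeve's axis; z up; y along the fork's slot (the press is on its +y or -y side); +x is the side of the punched strip, where the red pin comes out. Only the inner tube with the fork moves, straight up and down, 70 mm at most.
- fork_seat (a point): Middle of the slot floor of the black fork on the inner tube, along prop y; rises with the fork, starts 142 mm above the bench (fully down). The slot is 34 mm wide between two cheeks 8 mm thick, 36 mm long (prop y), 28 mm high. Below the slot floor the fork's base is 12 mm thick. Tube and fork weigh about 0.45 kg and drop back if let go before the pin has popped.
- fork_grip (a point): Point midway between the cheeks, 14 mm above the slot floor: the place to grip the fork from above, over the outsides of its cheeks, which are 50 mm apart along prop x. Lifting takes 5 to 9 N (weight, and the pin rubbing on the strip), steadily, until the pin has popped.
- pin: Red sprung pin 8 mm thick, on the inner tube 85 mm below the slot floor. Held in at the start (prop x = 0); pops 8 mm out to prop +x. The next hole, 11 mm high, is 18 to 46 mm above it; how much is not told: slide up slowly and feel. Once through, the fork is locked both ways with 3 mm play and pulling on makes the force rise steeply; over 30 N strains the pin.
- press: Strap press: grey box machine fixed to the bench, 100 mm wide (y), from 40 mm before its origin to 200 mm behind it (+x, away from the robot); black arm and head up to 265 mm high, 65 to 190 mm behind the origin. Origin: on the bench under the rest, 190 to 210 mm from the prop's axis, on the line of the fork's slot.
- rest_seat (a point): Middle of the aluminium rest on the front of the press, 174 mm above the bench: a flat 60 x 60 mm seat with two lips 15 mm high, which leave a slot 42 mm wide along the press's y, in line with the fork's slot.
- guide_bar: Loose white guide bar, 300 (its x) x 26 (its y) x 12 mm, 0.22 kg, lying on the bench between robot and prop. Origin: centre of its underside. On the middle of its top stands a blue square knob 28 x 28 mm, from 12 to 40 mm above the underside: the grip. The ends are alike.
- tape_roll: Bystander, leave alone: blue ring of tape, 80 mm across, 24 mm high, standing flat
- rivet_jar: Bystander, leave alone: small amber jar, 44 mm across, 60 mm high
- screwdriver: Bystander, leave alone: screwdriver lying on the bench
- hammer: Bystander, leave alone: hammer lying on the bench
- buckle_tray: Bystander, leave alone: black tray with one divider, 140 x 200 x 40 mm
- reel: Bystander, leave alone: yellow plastic reel, 110 mm across, 36 mm high, lying flat
- punch_block: Bystander, leave alone: wooden block 60 x 50 x 35 mm

How it is judged:
By the outcome, as a careful person would: the job done as asked, in the order asked, and still so for the second after the job is handed in, with the robot touching nothing.
It also fails if it takes over 72 s, if anything falls off the work surface, if the arm or the gripper's body presses on something with over 40 N, if the wrist force passes 120 N, or if a joint passes its speed limit or range.

## Working session

There is one attempt and no reset: what is moved stays moved. The work goes in short steps, Python scripts to look and compute and a tool call to move; the robot and the scene stay as the last step left them, time stands still between calls to the robot, and variables do not carry over. Pictures are saved under pics/ and viewed, about 8 in all and at most 12, crops included, and the job is handed in when it is done.

Besides the shell and the picture viewer there is one more tool, called after ">>>" as name(argument=value, ...) on one line, values as JSON. step_arm: Moves the arm, as the interface text tells. Its arguments: {"type":"object","properties":{"commands":{"type":"array"}},"required":["commands"]}

```bash
mkdir -p pics; cat > h.py <<'E'
import numpy as np,cv2
from cell import ctrl
def cloud(cam,d,m=None):
    M=ctrl.camera_model(cam);K=np.array(M["intrinsics"]);T=np.array(M["T"])
    v,u=np.mgrid[:d.shape[0],:d.shape[1]]
    P=np.stack([(u-K[0,2])/K[0,0]*d,(v-K[1,2])/K[1,1]*d,d],-1)@T[:3,:3].T+T[:3,3]
    ok=d>0
    return P,ok
def save(n,p): cv2.imwrite(n,p[:,:,::-1])
E
python3 - <<'E'
from h import *
s=ctrl.read_state();print(s)
for c in["scene","side"]:
    p,d=ctrl.read_camera(c);save(f"pics/{c}0.png",p);np.savez(f"{c}0.npz",p=p,d=d);P,ok=cloud(c,d)
    print(c,np.round(ctrl.camera_model(c)["T"],2).tolist())
    for l in["prop","fork_seat","pin","press","rest_seat","guide_bar"]:
        r=ctrl.cut_out(l,c)[:2]
        for o in r:
            m=o["region"]&ok
            if m.sum()<5:continue
            q=P[m];print(l,round(o["p"],2),np.round(o["extent"]),np.round(np.median(q,0),3),np.round(np.percentile(q,[3,97],axis=0),3).tolist())
E
```

```text
{'clock': 0.0, 'q': array([-1.28500587e+00,  1.26412498e-01, -4.06194426e-02,  1.40543078e+00,
       -3.49414787e-05,  1.57076392e+00]), 'joint_vel': array([ 0.00166391,  0.00068699, -0.00160875, -0.00126536,  0.00096058,
        0.00118958]), 'tau': array([-1.31991128e-03, -4.35913253e+01,  3.52925956e+01,  1.70653558e-02,
        4.31156934e-05, -5.11518401e-07]), 'tool_pos': array([ 0.14788196, -0.50331911,  0.2415062 ]), 'tcp_rot': array([ 0.56563623,  0.42403302,  0.56659438, -0.42334673]), 'contact_force': array([-0.36540857,  0.44987354,  0.27277356]), 'ft_torque': array([ 0.02540237, -0.03587614, -0.04107169]), 'width': 0.08560316295550525}
scene [[-0.2, 0.68, -0.71, 1.29], [0.98, 0.15, -0.13, 0.14], [0.02, -0.72, -0.69, 0.86], [0.0, 0.0, 0.0, 1.0]]
prop 0.92 [226. 246.  50.  71.] [ 0.637 -0.11   0.042] [[0.595, -0.162, 0.004], [0.666, -0.08, 0.168]]
press 0.66 [283. 295.  74. 141.] [0.816 0.065 0.162] [[0.634, 0.004, 0.012], [0.847, 0.115, 0.247]]
rest_seat 0.76 [285. 296.  78. 142.] [0.817 0.066 0.162] [[0.635, 0.005, 0.016], [0.847, 0.115, 0.247]]
guide_bar 0.6 [305. 211.
[... 223 characters left out ...]
 0.619 -0.142  0.034] [[0.581, -0.168, 0.003], [0.663, -0.087, 0.169]]
prop 0.37 [243. 384.  54.  71.] [ 0.439 -0.375  0.023] [[0.396, -0.437, 0.012], [0.481, -0.301, 0.027]]
fork_seat 0.95 [317. 241.  21.  24.] [ 0.623 -0.134  0.142] [[0.597, -0.145, 0.122], [0.644, -0.107, 0.17]]
fork_seat 0.63 [312. 263.  41.  72.] [ 0.619 -0.142  0.033] [[0.581, -0.168, 0.004], [0.663, -0.085, 0.169]]
press 0.76 [351. 193. 106. 106.] [0.736 0.021 0.14 ] [[0.622, -0.003, 0.01], [0.826, 0.088, 0.245]]
rest_seat 0.87 [352. 192. 107. 101.] [0.735 0.021 0.142] [[0.622, -0.002, 0.012], [0.823, 0.086, 0.245]]
guide_bar 0.94 [239. 235. 112.  26.] [0.446 0.04  0.011] [[0.314, 0.023, 0.001], [0.588, 0.062, 0.039]]
```

```bash
python3 - <<'E'
from h import *
a=np.load("scene0.npz")["p"];b=np.load("side0.npz")["p"]
save("pics/c1.png",cv2.resize(np.hstack([a[150:400,150:400],b[100:350,170:420]]),(800,400),interpolation=cv2.INTER_CUBIC))
for c in["scene","side"]:
    z=np.load(c+"0.npz");P,ok=cloud(c,z["d"]);hsv=cv2.cvtColor(z["p"],cv2.COLOR_RGB2HSV)
    X=P[...,0];Y=P[...,1];Z=P[...,2]
    # knob top
    m=ok&(abs(Z-.04)<.006)&(abs(X-.45)<.1)&(abs(Y-.04)<.06)&(hsv[...,1]>90)
    print(c,"knob",m.sum(),P[m].mean(0) if m.any() else 0)
    m=ok&(abs(Z-.012)<.006)&(abs(X-.45)<.2)&(abs(Y-.04)<.05)&(hsv[...,1]<60)&(hsv[...,2]>140)
    if m.any():
        q=P[m][:,:2];print("bar",m.sum(),cv2.minAreaRect(q.astype(np.float32)*1000))
    m=ok&(Z>.16)&(Z<.18)&(abs(X-.62)<.06)&(abs(Y+.125)<.06)
    print("cheek",m.sum(),cv2.minAreaRect((P[m][:,:2]*1000).astype(np.float32)))
    m=ok&(Z>.165)&(Z<.195)&(abs(X-.65)<.06)&(abs(Y-.07)<.09)
    print("rest",m.sum(),cv2.minAreaRect((P[m][:,:2]*1000).astype(np.float32)),np.round(np.percentile(P[m],[2,50,98],axis=0),3).tolist())
E
```

```text
scene knob 69 [0.4529219  0.04812077 0.0387232 ]
bar 187 ((353.28057861328125, 39.30616760253906), (109.0195541381836, 25.56369972229004), 5.107182502746582)
cheek 138 ((623.0617065429688, -121.99598693847656), (36.221683502197266, 52.05006408691406), 80.21824645996094)
rest 610 ((660.1044921875, 71.64570617675781), (76.1493911743164, 78.66354370117188), 72.8364486694336) [[0.626, 0.046, 0.166], [0.648, 0.078, 0.174], [0.687, 0.103, 0.189]]
side knob 91 [0.44794059 0.04233428 0.03905825]
bar 876 ((449.4676818847656, 44.95993423461914), (297.3129577636719, 32.82707595825195), 5.20978307723999)
cheek 111 ((621.6636962890625, -123.83860778808594), (37.07740783691406, 49.11785125732422), 79.509033203125)
rest 486 ((666.7847900390625, 62.68572998046875), (76.43061065673828, 92.35102844238281), 85.53655242919922) [[0.622, 0.035, 0.165], [0.653, 0.061, 0.173], [0.696, 0.098, 0.19]]
```

View pics/c1.png

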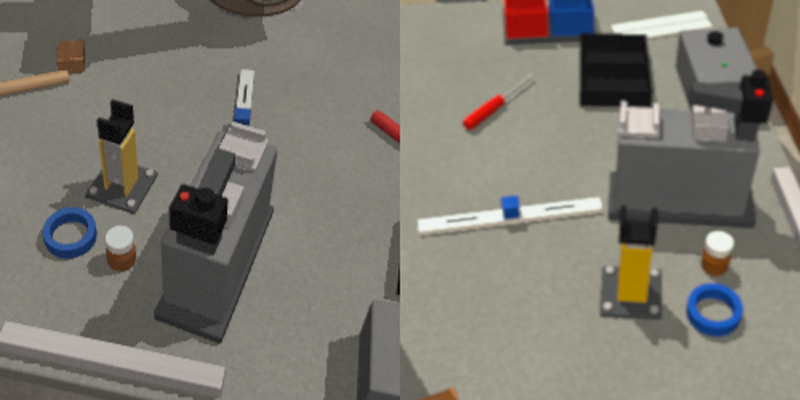

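View pics/side0.png

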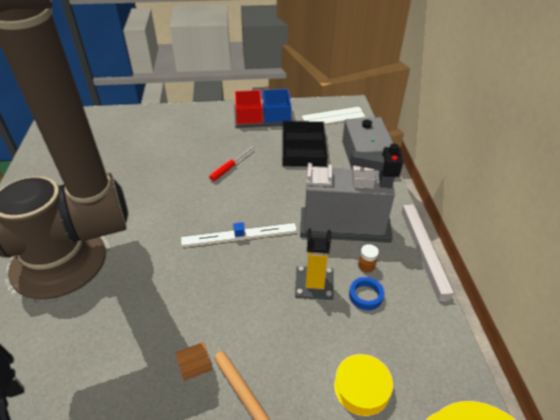

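>>> step_arm(commands=[[[100, 0.0475, 0.038, 0.006, 0, 0, 6.4], [100, 0.0475, 0.038, 0.006, 0, 0, 6.4], [100, 0.0475, 0.038, 0.006, 0, 0, 6.4], [100, 0.0475, 0.038, 0.006, 0, 0, 6.4], [100, 0.0475, 0.038, 0.006, 0, 0, 6.4], [100, 0.0475, 0.038, 0.006, 0, 0, 6.4], [100, 0.0475, 0.038, 0.006, 0, 0, 6.4], [100, 0.0475, 0.038, 0.006, 0, 0, 6.4], [100, 0.0475, 0.038, 0.006, 0, 0, 6.4], [100, 0.0475, 0.038, 0.006, 0, 0, 6.4]]])

```text
clock: 1.95
tool_pos: [0.6244, -0.1222, 0.3026]
tcp_rot: [0.705, 0.058, 0.705, -0.058]
contact_force: [0.5, -1.0, 0.3]
width: 0.0855
```

```bash
cat >> h.py <<'E'
from scipy.spatial.transform import Rotation as R
def st():
    s=ctrl.read_state();r=R.from_quat(np.roll(s["tcp_rot"],-1)).as_matrix()
    print("t",round(s["clock"],2),"pos",np.round(s["tool_pos"],4),"xax",np.round(r[:,0],3),"jawyaw",round(np.degrees(np.arctan2(r[1,2],r[0,2])),2),"q5",round(s["q"][5],3),"F",np.round(s["contact_force"],1),"w",round(s["width"],4))
E
python3 - <<'E'
from h import *
st();p,d=ctrl.read_camera("wrist");P,ok=cloud("wrist",d);st()
save("pics/w1.png",p);np.savez("w1.npz",p=p,P=P,ok=ok)
X,Y,Z=P[...,0],P[...,1],P[...,2]
m=ok&(Z>.162)&(Z<.178)&(abs(X-.62)<.06)&(abs(Y+.125)<.06)
print("cheek",m.sum(),cv2.minAreaRect((P[m][:,:2]*1000).astype(np.float32)) if m.any() else 0, np.median(Z[m]))
for lo,hi in((.168,.179),(.182,.196)):
    m=ok&(Z>lo)&(Z<hi)&(abs(X-.655)<.05)&(abs(Y-.07)<.06)
    if m.any():print("rest",m.sum(),cv2.minAreaRect((P[m][:,:2]*1000).astype(np.float32)),np.median(P[m],0))
E
```

```text
t 1.95 pos [ 0.6244 -0.1222  0.3026] xax [ 0.001 -0.    -1.   ] jawyaw -9.41 q5 1.542 F [ 0.5 -1.   0.3] w 0.0855
t 2.0 pos [ 0.629  -0.1174  0.3007] xax [ 0.001  0.003 -1.   ] jawyaw -8.93 q5 1.541 F [-3.7  3.1 -2.6] w 0.0848
cheek 723 ((625.4630126953125, -116.80885314941406), (35.80556869506836, 50.08236312866211), 81.085205078125) 0.16789616980306699
```

View pics/w1.png

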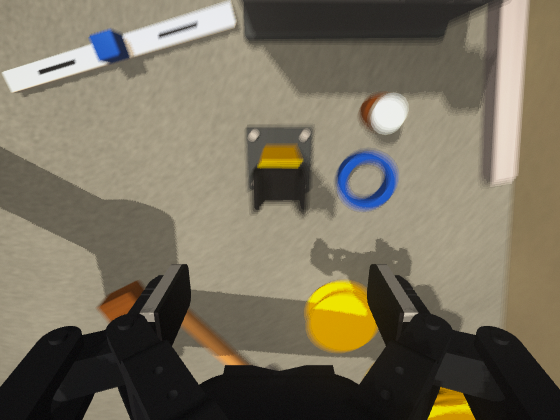

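The wrist view shows the fork at about (279,185), the bar with its blue knob at (108,45) and the jar and tape beside the prop. The arm was still settling, so I take the measurement again.

```bash
cat > m.py <<'E'
from h import *
def fork(P,ok,z=.17):
    X,Y,Z=P[...,0],P[...,1],P[...,2]
    m=ok&(abs(Z-z)<.006)&(abs(X-.622)<.05)&(abs(Y+.122)<.05)
    print("cheek",m.sum(),cv2.minAreaRect((P[m][:,:2]*1000).astype(np.float32)),np.median(Z[m]))
E
python3 - <<'E'
from m import *
for i in range(6): ctrl.read_camera("wrist")
st();p,d=ctrl.read_camera("wrist");P,ok=cloud("wrist",d);st()
fork(P,ok)
X,Y,Z=P[...,0],P[...,1],P[...,2]
m=ok&(abs(Z-.04)<.006)&(abs(X-.45)<.04)&(abs(Y-.04)<.04)
if m.any():print("knob",m.sum(),cv2.minAreaRect((P[m][:,:2]*1000).astype(np.float32)),np.median(Z[m]))
m=ok&(abs(Z-.012)<.005)&(abs(X-.45)<.2)&(abs(Y-.045)<.04)
print("bar",m.sum(),cv2.minAreaRect((P[m][:,:2]*1000).astype(np.float32)),np.median(Z[m]))
E
```

```text
t 2.3 pos [ 0.6223 -0.1244  0.3026] xax [ 0. -0. -1.] jawyaw -9.7 q5 1.543 F [-0.1 -0.4 -0.3] w 0.0852
t 2.35 pos [ 0.6222 -0.1246  0.3028] xax [ 0. -0. -1.] jawyaw -9.72 q5 1.543 F [-0.4 -1.2  0.2] w 0.0854
cheek 724 ((620.75732421875, -121.89202880859375), (35.3211555480957, 50.06050491333008), 80.33076477050781) 0.16996399186759384
knob 721 ((448.4817810058594, 46.80349349975586), (28.449888229370117, 28.45121192932129), 3.5778675079345703) 0.03996698890725364
bar 5235 ((473.0299072265625, 46.8255615234375), (351.8248291015625, 50.6541748046875), 0.06978781521320343) 0.01213842734120496
```

>>> step_arm(commands=[[[100, -0.0015, 0.0025, -0.04, 0, 0, 0], [100, 0, 0, -0.04, 0, 0, 0], [100, 0, 0, -0.04, 0, 0, 0], [100, 0, 0, -0.025, 0, 0, 0], [100, 0, 0, -0.0096, 0, 0, 0], [100, 0, 0, 0, 0, 0, 0], [100, 0, 0, 0, 0, 0, 0], [0, 0, 0, 0, 0, 0, 0], [0, 0, 0, 0, 0, 0, 0], [0, 0, 0, 0, 0, 0, 0]]])

```text
clock: 3.6
tool_pos: [0.6224, -0.1213, 0.1487]
tcp_rot: [0.705, 0.059, 0.704, -0.059]
contact_force: [2.3, -0.4, 4.1]
width: 0.0495
```

```bash
python3 -c "
from h import *
st()"
```

```text
t 3.6 pos [ 0.6224 -0.1213  0.1487] xax [ 0.002 -0.    -1.   ] jawyaw -9.63 q5 1.546 F [ 2.3 -0.4  4.1] w 0.0495
```

>>> step_arm(commands=[[[0, 0, 0, 0.001, 0, 0, 0], [0, 0, 0, 0.002, 0, 0, 0], [0, 0, 0, 0.002, 0, 0, 0], [0, 0, 0, 0.002, 0, 0, 0], [0, 0, 0, 0.002, 0, 0, 0], [0, 0, 0, 0.002, 0, 0, 0], [0, 0, 0, 0.002, 0, 0, 0], [0, 0, 0, 0.002, 0, 0, 0], [0, 0, 0, 0.001, 0, 0, 0], [0, 0, 0, 0, 0, 0, 0]]])

```text
clock: 4.85
tool_pos: [0.6224, -0.1213, 0.1623]
tcp_rot: [0.705, 0.059, 0.705, -0.059]
contact_force: [5.9, -1.3, -7.5]
width: 0.049
```

```bash
cat > pin.py <<'E'
from h import *
import sys
st();p,d=ctrl.read_camera("scene");st()
h=cv2.cvtColor(p,cv2.COLOR_RGB2HSV)
w=h[200:300,185:270];m=((w[...,0]<6)|(w[...,0]>174))&(w[...,1]>120)&(w[...,2]>60)
print("red",m.sum(),(np.argwhere(m)[:,::-1]+[185,200]).mean(0) if m.any() else "")
if len(sys.argv)>1: save(sys.argv[1],cv2.resize(p[190:300,180:320],None,fx=5,fy=5,interpolation=cv2.INTER_CUBIC))
E
python3 pin.py
```

```text
t 4.85 pos [ 0.6224 -0.1213  0.1623] xax [ 0.  0. -1.] jawyaw -9.63 q5 1.546 F [ 5.9 -1.3 -7.5] w 0.049
t 4.9 pos [ 0.6224 -0.1213  0.1623] xax [ 0.  0. -1.] jawyaw -9.63 q5 1.546 F [ 6.  -1.5 -8.4] w 0.0488
red 35 [265.02857143 272.17142857]
```

>>> step_arm(commands=[[[0, 0.0007, 0, 0.0005, 0, 0, 0], [0, 0.0007, 0, 0.0005, 0, 0, 0], [0, 0, 0, 0.0005, 0, 0, 0], [0, 0, 0, 0.0005, 0, 0, 0], [0, 0, 0, 0.0005, 0, 0, 0], [0, 0, 0, 0.0005, 0, 0, 0], [0, 0, 0, 0.0005, 0, 0, 0], [0, 0, 0, 0.0005, 0, 0, 0], [0, 0, 0, 0, 0, 0, 0], [0, 0, 0, 0, 0, 0, 0]]])

```text
clock: 6.15
tool_pos: [0.6225, -0.1213, 0.1677]
tcp_rot: [0.704, 0.059, 0.705, -0.059]
contact_force: [-3.1, -3.3, -7.7]
width: 0.0492
```

```bash
sed -i 's/185:270/185:250/' pin.py; python3 pin.py
```

```text
t 6.15 pos [ 0.6225 -0.1213  0.1677] xax [-0.001 -0.    -1.   ] jawyaw -9.63 q5 1.547 F [-3.1 -3.3 -7.7] w 0.0492
t 6.2 pos [ 0.6225 -0.1213  0.1677] xax [-0.001 -0.    -1.   ] jawyaw -9.63 q5 1.547 F [-3.9 -3.  -7.8] w 0.0492
red 0
```

>>> step_arm(commands=[[[0, 0, 0, 0.0004, 0, 0, 0], [0, 0, 0, 0.0004, 0, 0, 0], [0, 0, 0, 0.0004, 0, 0, 0], [0, 0, 0, 0.0004, 0, 0, 0], [0, 0, 0, 0.0004, 0, 0, 0], [0, 0, 0, 0.0004, 0, 0, 0], [0, 0, 0, 0.0004, 0, 0, 0], [0, 0, 0, 0.0004, 0, 0, 0], [0, 0, 0, 0, 0, 0, 0], [0, 0, 0, 0, 0, 0, 0]]])

```text
clock: 7.45
tool_pos: [0.6225, -0.1213, 0.1707]
tcp_rot: [0.704, 0.059, 0.705, -0.059]
contact_force: [-3.9, -3.4, -8.0]
width: 0.0493
```

```bash
python3 pin.py
```

```text
t 7.45 pos [ 0.6225 -0.1213  0.1707] xax [-0.001 -0.    -1.   ] jawyaw -9.63 q5 1.547 F [-3.9 -3.4 -8. ] w 0.0493
t 7.5 pos [ 0.6225 -0.1213  0.1707] xax [-0.001 -0.    -1.   ] jawyaw -9.63 q5 1.547 F [-4.2 -3.5 -9. ] w 0.0492
red 0
```

>>> step_arm(commands=[[[0, -0.0005, 0, 0.0004, 0, 0, 0], [0, 0, 0, 0.0004, 0, 0, 0], [0, 0, 0, 0.0004, 0, 0, 0], [0, 0, 0, 0.0004, 0, 0, 0], [0, 0, 0, 0.0004, 0, 0, 0], [0, 0, 0, 0.0004, 0, 0, 0], [0, 0, 0, 0.0004, 0, 0, 0], [0, 0, 0, 0.0004, 0, 0, 0], [0, 0, 0, 0, 0, 0, 0], [0, 0, 0, 0, 0, 0, 0]]])

```text
clock: 8.75
tool_pos: [0.6224, -0.1212, 0.1742]
tcp_rot: [0.705, 0.059, 0.705, -0.059]
contact_force: [-1.8, -3.4, -8.0]
width: 0.049
```

```bash
python3 pin.py
```

```text
t 8.75 pos [ 0.6224 -0.1212  0.1742] xax [ 0. -0. -1.] jawyaw -9.62 q5 1.546 F [-1.8 -3.4 -8. ] w 0.049
t 8.8 pos [ 0.6224 -0.1213  0.1742] xax [ 0. -0. -1.] jawyaw -9.63 q5 1.546 F [-0.6 -4.3 -8.5] w 0.0491
red 0
```

>>> step_arm(commands=[[[0, 0, 0, 0.0004, 0, 0, 0], [0, 0, 0, 0.0004, 0, 0, 0], [0, 0, 0, 0.0004, 0, 0, 0], [0, 0, 0, 0.0004, 0, 0, 0], [0, 0, 0, 0.0004, 0, 0, 0], [0, 0, 0, 0.0004, 0, 0, 0], [0, 0, 0, 0.0004, 0, 0, 0], [0, 0, 0, 0, 0, 0, 0], [0, 0, 0, 0, 0, 0, 0], [0, 0, 0, 0, 0, 0, 0]]])

```text
clock: 10.05
tool_pos: [0.6225, -0.1213, 0.177]
tcp_rot: [0.705, 0.059, 0.705, -0.059]
contact_force: [-0.6, -4.7, -8.4]
width: 0.049
```

```bash
python3 pin.py
```

```text
t 10.05 pos [ 0.6225 -0.1213  0.177 ] xax [ 0. -0. -1.] jawyaw -9.63 q5 1.547 F [-0.6 -4.7 -8.4] w 0.049
t 10.1 pos [ 0.6225 -0.1212  0.177 ] xax [ 0. -0. -1.] jawyaw -9.63 q5 1.546 F [-0.7 -4.3 -8.1] w 0.049
red 0
```

>>> step_arm(commands=[[[0, 0, 0, 0.0004, 0, 0, 0], [0, 0, 0, 0.0004, 0, 0, 0], [0, 0, 0, 0.0004, 0, 0, 0], [0, 0, 0, 0.0004, 0, 0, 0], [0, 0, 0, 0.0004, 0, 0, 0], [0, 0, 0, 0.0004, 0, 0, 0], [0, 0, 0, 0.0004, 0, 0, 0], [0, 0, 0, 0, 0, 0, 0], [0, 0, 0, 0, 0, 0, 0], [0, 0, 0, 0, 0, 0, 0]]])

```text
clock: 11.35
tool_pos: [0.6225, -0.1213, 0.1798]
tcp_rot: [0.705, 0.059, 0.705, -0.059]
contact_force: [-1.6, -5.4, -8.2]
width: 0.0491
```

```bash
python3 pin.py pics/pin1.png
```

```text
t 11.35 pos [ 0.6225 -0.1213  0.1798] xax [ 0. -0. -1.] jawyaw -9.63 q5 1.547 F [-1.6 -5.4 -8.2] w 0.0491
t 11.4 pos [ 0.6225 -0.1212  0.1799] xax [ 0. -0. -1.] jawyaw -9.63 q5 1.546 F [-0.5 -4.1 -7.8] w 0.0489
red 3 [221.33333333 246.66666667]
```

View pics/pin1.png

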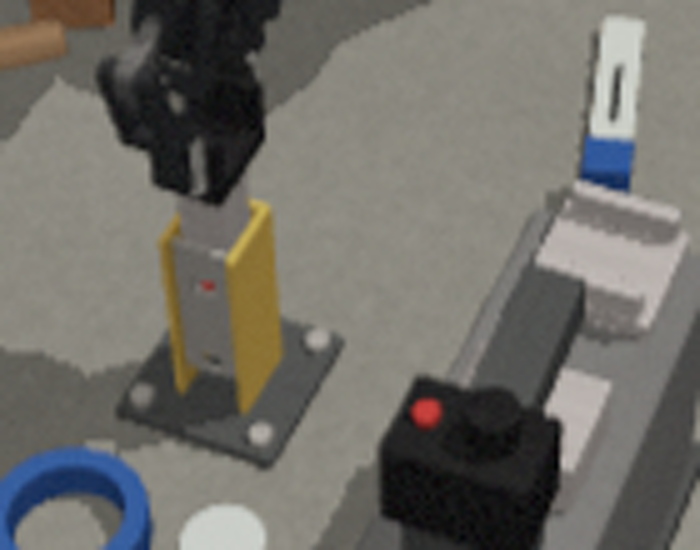

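The crop shows the strip's upper hole at about (208,286), with red just showing inside it. The pin isn't out yet but is close, so I'll go on in finer steps.

>>> step_arm(commands=[[[0, 0, 0, 0.0003, 0, 0, 0], [0, 0, 0, 0.0003, 0, 0, 0], [0, 0, 0, 0.0003, 0, 0, 0], [0, 0, 0, 0.0003, 0, 0, 0], [0, 0, 0, 0.0003, 0, 0, 0], [0, 0, 0, 0.0003, 0, 0, 0], [0, 0, 0, 0.0002, 0, 0, 0], [0, 0, 0, 0, 0, 0, 0], [0, 0, 0, 0, 0, 0, 0], [0, 0, 0, 0, 0, 0, 0]]])

```text
clock: 12.65
tool_pos: [0.6225, -0.1213, 0.1819]
tcp_rot: [0.705, 0.059, 0.705, -0.059]
contact_force: [-0.7, -5.1, -8.4]
width: 0.0493
```

```bash
python3 pin.py
```

```text
t 12.65 pos [ 0.6225 -0.1213  0.1819] xax [ 0. -0. -1.] jawyaw -9.63 q5 1.546 F [-0.7 -5.1 -8.4] w 0.0493
t 12.7 pos [ 0.6225 -0.1213  0.1818] xax [ 0. -0. -1.] jawyaw -9.63 q5 1.546 F [-0.5 -4.6 -7.7] w 0.0491
red 4 [221.  246.5]
```

>>> step_arm(commands=[[[0, 0, 0, 0.0003, 0, 0, 0], [0, 0, 0, 0.0003, 0, 0, 0], [0, 0, 0, 0.0003, 0, 0, 0], [0, 0, 0, 0.0003, 0, 0, 0], [0, 0, 0, 0.0003, 0, 0, 0], [0, 0, 0, 0.0003, 0, 0, 0], [0, 0, 0, 0.0002, 0, 0, 0], [0, 0, 0, 0, 0, 0, 0], [0, 0, 0, 0, 0, 0, 0], [0, 0, 0, 0, 0, 0, 0]]])

```text
clock: 13.95
tool_pos: [0.6225, -0.1213, 0.1845]
tcp_rot: [0.705, 0.059, 0.704, -0.059]
contact_force: [-1.8, -4.5, -5.4]
width: 0.049
```

```bash
python3 pin.py
```

```text
t 13.95 pos [ 0.6225 -0.1213  0.1845] xax [ 0.001 -0.    -1.   ] jawyaw -9.63 q5 1.546 F [-1.8 -4.5 -5.4] w 0.049
t 14.0 pos [ 0.6225 -0.1213  0.1845] xax [ 0.001 -0.    -1.   ] jawyaw -9.62 q5 1.546 F [-1.3 -4.8 -5.6] w 0.0497
red 10 [220.  247.2]
```

Force fell from 8.4 to 5.4 N and the red patch grew, so the pin has popped. I'll lower slightly to check that it holds.

>>> step_arm(commands=[[[0, 0, 0, -0.0003, 0, 0, 0], [0, 0, 0, -0.0003, 0, 0, 0], [0, 0, 0, -0.0003, 0, 0, 0], [0, 0, 0, -0.0003, 0, 0, 0], [0, 0, 0, -0.0003, 0, 0, 0], [0, 0, 0, -0.0003, 0, 0, 0], [0, 0, 0, -0.0002, 0, 0, 0], [0, 0, 0, 0, 0, 0, 0], [0, 0, 0, 0, 0, 0, 0], [0, 0, 0, 0, 0, 0, 0]]])

```text
clock: 15.25
tool_pos: [0.6225, -0.1213, 0.1832]
tcp_rot: [0.705, 0.059, 0.704, -0.059]
contact_force: [-2.4, -4.8, -0.8]
width: 0.0493
```

```bash
python3 pin.py pics/pin2.png
```

```text
t 15.25 pos [ 0.6225 -0.1213  0.1832] xax [ 0.002 -0.    -1.   ] jawyaw -9.63 q5 1.546 F [-2.4 -4.8 -0.8] w 0.0493
t 15.3 pos [ 0.6225 -0.1212  0.1832] xax [ 0.002 -0.    -1.   ] jawyaw -9.63 q5 1.547 F [-2.1 -4.4 -1.2] w 0.0492
red 10 [220.  247.5]
```

View pics/pin2.png

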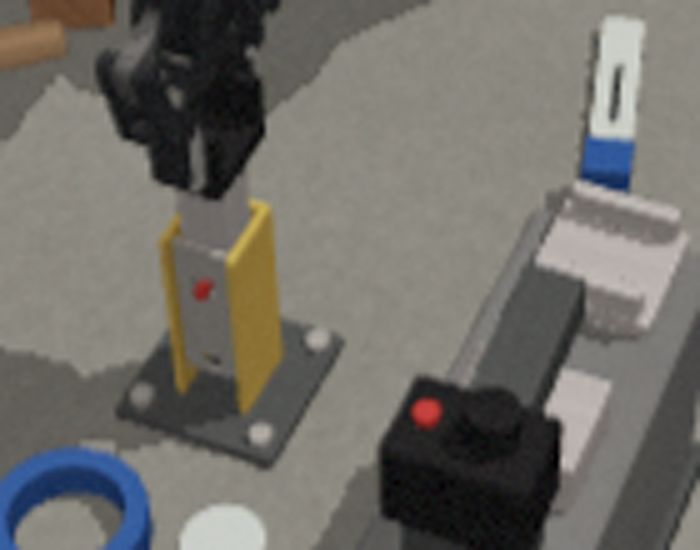

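The crop shows the red pin standing out of the upper hole at (203,290), and the load on the gripper has gone. I'll release and move over the bar.

>>> step_arm(commands=[[[100, 0, 0, 0, 0, 0, 0], [100, 0, 0, 0, 0, 0, 0], [100, 0, 0, 0, 0, 0, 0], [100, 0, 0, 0.03, 0, 0, 0], [100, 0, 0, 0.045, 0, 0, 0], [100, 0, 0, 0.045, 0, 0, 0], [100, -0.0174, 0.0166, 0, 0, 0, 10.45], [100, -0.0174, 0.0166, 0, 0, 0, 10.45], [100, -0.0174, 0.0166, 0, 0, 0, 10.45], [100, -0.0174, 0.0166, 0, 0, 0, 10.45]]])

```text
clock: 16.55
tool_pos: [0.5523, -0.054, 0.3019]
tcp_rot: [0.679, -0.198, 0.679, 0.198]
contact_force: [-0.1, 0.1, 0.2]
width: 0.0854
```

>>> step_arm(commands=[[[100, -0.0174, 0.0166, 0, 0, 0, 10.45], [100, -0.0174, 0.0166, 0, 0, 0, 10.45], [100, -0.0174, 0.0166, 0, 0, 0, 10.45], [100, -0.0174, 0.0166, 0, 0, 0, 10.45], [100, -0.0174, 0.0166, 0, 0, 0, 10.45], [100, -0.0174, 0.0166, 0, 0, 0, 10.45], [100, 0, 0, -0.02, 0, 0, 0], [100, 0, 0, 0, 0, 0, 0], [100, 0, 0, 0, 0, 0, 0], [100, 0, 0, 0, 0, 0, 0]]])

```text
clock: 17.8
tool_pos: [0.4488, 0.0447, 0.2823]
tcp_rot: [-0.479, 0.521, -0.478, -0.521]
contact_force: [0.7, 0.1, -0.9]
width: 0.085
```

```bash
python3 - <<'E'
from m import *
st();p,d=ctrl.read_camera("wrist");P,ok=cloud("wrist",d);st()
save("pics/w2.png",p);np.savez("w2.npz",p=p,P=P,ok=ok)
h=cv2.cvtColor(p,cv2.COLOR_RGB2HSV)
X,Y,Z=P[...,0],P[...,1],P[...,2]
near=(abs(X-.45)<.05)&(abs(Y-.045)<.05)
m=ok&(abs(Z-.04)<.006)&near
if m.any():print("knob",m.sum(),cv2.minAreaRect((P[m][:,:2]*1000).astype(np.float32)),np.median(P[m],0))
m=ok&(abs(Z-.012)<.006)&(abs(X-.45)<.2)&(abs(Y-.045)<.05)&(h[...,1]<40)&(h[...,2]>150)
if m.any():
    q=P[m][:,:2];v=np.linalg.eigh(np.cov(q.T))[1][:,1];print("bar",m.sum(),np.degrees(np.arctan(v[1]/v[0])),cv2.minAreaRect((q*1000).astype(np.float32)))
p,d=ctrl.read_camera("scene");P,ok=cloud("scene",d);fork(P,ok,.204)
p,d=ctrl.read_camera("side");P,ok=cloud("side",d);fork(P,ok,.204)
E
python3 pin.py
```

```text
t 17.8 pos [0.4488 0.0447 0.2823] xax [ 0.001  0.    -1.   ] jawyaw 94.85 q5 0.015 F [ 0.7  0.1 -0.9] w 0.085
t 17.85 pos [0.4488 0.0447 0.2822] xax [ 0.001  0.    -1.   ] jawyaw 94.85 q5 0.015 F [-0.1 -0.8 -0.5] w 0.0853
knob 524 ((447.5751647949219, 47.29850387573242), (27.698589324951172, 27.265111923217773), 4.476394176483154) [0.44717454 0.04718928 0.03997095]
bar 3597 4.983228886102073 ((447.29248046875, 47.374603271484375), (298.8372802734375, 25.00215721130371), 4.96149206161499)
cheek 115 ((622.3065795898438, -121.35527038574219), (36.36362075805664, 52.7514762878418), 78.57767486572266) 0.2022169107329005
cheek 105 ((621.7634887695312, -124.49343872070312), (35.247657775878906, 49.66559600830078), 80.01640319824219) 0.20325673528359078
t 17.95 pos [0.4487 0.0447 0.282 ] xax [ 0.  0. -1.] jawyaw 94.85 q5 0.015 F [ 0.6 -0.2 -0.5] w 0.0851
t 18.0 pos [0.4486 0.0447 0.2819] xax [ 0.  0. -1.] jawyaw 94.86 q5 0.015 F [ 0.1 -0.1 -0.7] w 0.0848
red 10 [220.  247.5]
```

View pics/w2.png

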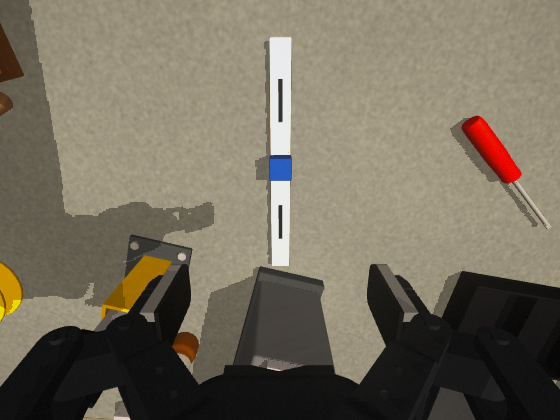

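The bar lies vertically in the view with its knob at (281,168), centred ahead of the jaws. Now I'll grip it.

>>> step_arm(commands=[[[100, -0.0013, 0.0026, -0.05, 0, 0, 0], [100, 0, 0, -0.05, 0, 0, 0], [100, 0, 0, -0.05, 0, 0, 0], [100, 0, 0, -0.05, 0, 0, 0], [100, 0, 0, -0.035, 0, 0, 0], [100, 0, 0, -0.02, 0, 0, 0], [100, 0, 0, -0.004, 0, 0, 0], [0, 0, 0, 0, 0, 0, 0], [0, 0, 0, 0, 0, 0, 0], [0, 0, 0, 0, 0, 0, 0]]])

```text
clock: 19.25
tool_pos: [0.4478, 0.0475, 0.0236]
tcp_rot: [-0.479, 0.521, -0.478, -0.52]
contact_force: [0.6, 0.8, -0.8]
width: 0.0322
```

>>> step_arm(commands=[[[0, 0, 0, 0, 0, 0, 0], [0, 0, 0, 0, 0, 0, 0], [0, 0, 0, 0.01, 0, 0, 0], [0, -0.01, 0, 0.04, 0, 0, 0], [0, -0.01, 0, 0.05, 0, 0, 0], [0, -0.01, 0, 0.05, 0, 0, 0], [0, 0, 0, 0.05, 0, 0, 0], [0, 0, 0, 0.05, 0, 0, 0], [0, 0, 0, 0, 0, 0, 0], [0, 0, 0, 0, 0, 0, 0]]])

```text
clock: 20.5
tool_pos: [0.4167, 0.0474, 0.272]
tcp_rot: [0.478, -0.521, 0.479, 0.521]
contact_force: [-0.9, -0.4, -3.5]
width: 0.0271
```

```bash
python3 - <<'E'
from h import *
st()
# rest lips/seat from first pictures, in slot frame (u along slot 80.3deg, w across)
a=np.radians(80.3);U=np.array([np.cos(a),np.sin(a)]);W=np.array([np.sin(a),-np.cos(a)])
f=np.array([.621,-.122])
for c in["scene","side"]:
    z=np.load(c+"0.npz");P,ok=cloud(c,z["d"]);X,Y,Z=P[...,0],P[...,1],P[...,2]
    b=ok&(abs(X-.655)<.07)&(abs(Y-.07)<.07)
    for n,lo,hi in(("seat",.169,.179),("lip",.184,.194)):
        m=b&(Z>lo)&(Z<hi);q=P[m][:,:2]-f
        u=q@U;w=q@W
        print(c,n,m.sum(),"u",np.round(np.percentile(u,[2,50,98]),3),"w hist",np.histogram(w,bins=np.arange(-.05,.061,.005)))
E
```

```text
t 20.5 pos [0.4167 0.0474 0.272 ] xax [-0.001 -0.    -1.   ] jawyaw 94.88 q5 0.028 F [-0.9 -0.4 -3.5] w 0.0271
scene seat 371 u [0.169 0.203 0.226] w hist (array([ 0,  0,  0,  1,  7, 57, 41, 44, 46, 43, 46, 27,  6,  4,  7, 39,  3,
        0,  0,  0,  0,  0]), array([-5.00000000e-02, -4.50000000e-02, -4.00000000e-02, -3.50000000e-02,
       -3.00000000e-02, -2.50000000e-02, -2.00000000e-02, -1.50000000e-02,
       -1.00000000e-02, -5.00000000e-03, -2.77555756e-17,  5.00000000e-03,
        1.00000000e-02,  1.50000000e-02,  2.00000000e-02,  2.50000000e-02,
        3.00000000e-02,  3.50000000e-02,  4.00000000e-02,  4.50000000e-02,
        5.00000000e-02,  5.50000000e-02,  6.00000000e-02]))
scene lip 145 u [0.173 0.2   0.221] w hist (array([ 0,  0,  0,  0, 33, 47,  1,  0,  0,  0,  0,  0,  0,  1, 32, 29,  2,
        0,  0,  0,  0,  0]), array([-5.00000000e-02, -4.50000000e-02, -4.00000000e-02, -3.50000000e-02,
       -3.00000000e-02, -2.50000000e-02, -2.00000000e-02, -1.50000000e-02,
       -1.00000000e-02, -5.00000000e-03, -2.77555756e-17,  5.00000000e-03,
        1.00000000e-02,  1.50000
[... 641 characters left out ...]
000e-02,  3.50000000e-02,  4.00000000e-02,  4.50000000e-02,
        5.00000000e-02,  5.50000000e-02,  6.00000000e-02]))
side lip 93 u [0.169 0.193 0.219] w hist (array([ 0,  0,  0,  0, 27, 23,  0,  0,  0,  0,  0,  0,  0,  0, 29, 14,  0,
        0,  0,  0,  0,  0]), array([-5.00000000e-02, -4.50000000e-02, -4.00000000e-02, -3.50000000e-02,
       -3.00000000e-02, -2.50000000e-02, -2.00000000e-02, -1.50000000e-02,
       -1.00000000e-02, -5.00000000e-03, -2.77555756e-17,  5.00000000e-03,
        1.00000000e-02,  1.50000000e-02,  2.00000000e-02,  2.50000000e-02,
        3.00000000e-02,  3.50000000e-02,  4.00000000e-02,  4.50000000e-02,
        5.00000000e-02,  5.50000000e-02,  6.00000000e-02]))
```

>>> step_arm(commands=[[[0, 0.005, 0, 0, 0, 0, 9.43], [0, 0.005, 0, 0, 0, 0, 9.43], [0, 0.005, 0, 0, 0, 0, 9.43], [0, 0.005, 0, 0, 0, 0, 9.43], [0, 0.005, 0, 0, 0, 0, 9.43], [0, 0.005, 0, 0, 0, 0, 9.43], [0, 0.005, 0, 0, 0, 0, 9.43], [0, 0.005, 0, 0, 0, 0, 9.43], [0, 0.03, -0.012, 0, 0, 0, 0], [0, 0.03, -0.012, 0, 0, 0, 0]]])

```text
clock: 21.75
tool_pos: [0.5168, 0.0232, 0.2706]
tcp_rot: [0.059, -0.703, 0.06, 0.706]
contact_force: [0.2, -0.3, -2.3]
width: 0.0272
```

>>> step_arm(commands=[[[0, 0.03, -0.012, 0, 0, 0, 0], [0, 0.03, -0.012, 0, 0, 0, 0], [0, 0.03, -0.012, 0, 0, 0, 0], [0, 0.02, -0.009, 0, 0, 0, 0], [0, 0.0113, -0.0044, 0, 0, 0, 0], [0, 0, 0, 0, 0, 0, 0], [0, 0, 0, 0, 0, 0, 0], [0, 0, 0, 0, 0, 0, 0], [0, 0, 0, 0, 0, 0, 0], [0, 0, 0, 0, 0, 0, 0]]])

```text
clock: 23.0
tool_pos: [0.6382, -0.0259, 0.273]
tcp_rot: [-0.06, 0.705, -0.06, -0.704]
contact_force: [-0.2, -0.7, -1.6]
width: 0.0275
```

```bash
python3 - <<'E'
from h import *
st()
a=np.radians(80.3);U=np.array([np.cos(a),np.sin(a)]);W=np.array([np.sin(a),-np.cos(a)])
f=np.array([.6215,-.122])
for c in["scene","side"]:
    p,d=ctrl.read_camera(c);P,ok=cloud(c,d);X,Y,Z=P[...,0],P[...,1],P[...,2]
    save(f"pics/{c}5.png",p)
    q=P[...,:2]-f;u=q@U;w=q@W
    m=ok&(abs(Z-.261)<.007)&(u>-.08)&(u<.28)&(abs(w)<.03)
    m&=(u<.05)|(u>.15)
    for n,s in(("near fork",u<.1),("near rest",u>.1)):
        k=m&s
        if k.any():print(c,n,k.sum(),"u",np.round(np.percentile(u[k],[1,99]),3),"w",np.round(np.percentile(w[k],[2,50,98]),4),"z",np.median(Z[k]).round(4))
E
python3 - <<'E'
import cv2,numpy as np
a=cv2.imread("pics/scene5.png")[150:330,170:370];b=cv2.imread("pics/side5.png")[130:310,240:440]
cv2.imwrite("pics/c5.png",cv2.resize(np.hstack([a,b]),(800,360),interpolation=cv2.INTER_CUBIC))
E
```

```text
t 23.0 pos [ 0.6382 -0.0259  0.273 ] xax [ 0.  0. -1.] jawyaw 170.32 q5 -1.442 F [-0.2 -0.7 -1.6] w 0.0275
scene near fork 427 u [-0.049  0.049] w [-0.0124  0.0038  0.0144] z 0.2602
scene near rest 500 u [0.151 0.249] w [-0.012   0.0035  0.0143] z 0.2599
side near fork 487 u [-0.053  0.048] w [-0.0122  0.0003  0.0124] z 0.2604
side near rest 111 u [0.151 0.193] w [-0.0099  0.0034  0.0125] z 0.2601
```

View pics/c5.png

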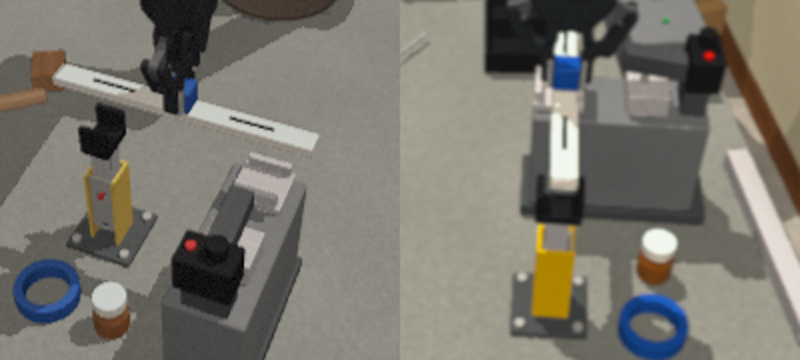

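The bar hangs level above the fork and the rest, in line with both slots: scene crop bar from (60,75) to (315,140). Now I'll lower it.

>>> step_arm(commands=[[[0, 0, 0, -0.015, 0, 0, 0], [0, 0, 0, -0.02, 0, 0, 0], [0, 0, 0, -0.015, 0, 0, 0], [0, 0, 0, -0.01, 0, 0, 0], [0, 0, 0, -0.006, 0, 0, 0], [0, 0, 0, -0.002, 0, 0, 0], [0, 0, 0, -0.001, 0, 0, 0], [0, 0, 0, -0.001, 0, 0, 0], [0, 0, 0, 0, 0, 0, 0], [0, 0, 0, 0, 0, 0, 0]]])

```text
clock: 24.35
tool_pos: [0.6385, -0.026, 0.2028]
tcp_rot: [-0.06, 0.705, -0.06, -0.705]
contact_force: [-0.4, -0.3, -2.6]
width: 0.0272
```

```bash
python3 -c "
from h import *
st()"
```

```text
t 24.35 pos [ 0.6385 -0.026   0.2028] xax [ 0.  0. -1.] jawyaw 170.32 q5 -1.442 F [-0.4 -0.3 -2.6] w 0.0272
```

>>> step_arm(commands=[[[0, 0, 0, -0.0004, 0, 0, 0], [0, 0, 0, -0.0004, 0, 0, 0], [0, 0, 0, -0.0004, 0, 0, 0], [0, 0, 0, -0.0004, 0, 0, 0], [0, 0, 0, -0.0004, 0, 0, 0], [0, 0, 0, -0.0004, 0, 0, 0], [0, 0, 0, -0.0004, 0, 0, 0], [0, 0, 0, 0, 0, 0, 0], [0, 0, 0, 0, 0, 0, 0], [0, 0, 0, 0, 0, 0, 0]]])

```text
clock: 25.6
tool_pos: [0.6384, -0.026, 0.2]
tcp_rot: [-0.06, 0.705, -0.06, -0.705]
contact_force: [0.2, -0.1, -0.2]
width: 0.027
```

```bash
python3 -c "
from h import *
st()"
```

```text
t 25.6 pos [ 0.6384 -0.026   0.2   ] xax [ 0. -0. -1.] jawyaw 170.31 q5 -1.442 F [ 0.2 -0.1 -0.2] w 0.027
```

Contact: the bar's weight is mostly off the gripper. I'll lower one more millimetre and read the force.

>>> step_arm(commands=[[[0, 0, 0, -0.0004, 0, 0, 0], [0, 0, 0, -0.0004, 0, 0, 0], [0, 0, 0, -0.0002, 0, 0, 0], [0, 0, 0, 0, 0, 0, 0], [0, 0, 0, 0, 0, 0, 0], [0, 0, 0, 0, 0, 0, 0], [0, 0, 0, 0, 0, 0, 0], [0, 0, 0, 0, 0, 0, 0], [0, 0, 0, 0, 0, 0, 0], [0, 0, 0, 0, 0, 0, 0]]])

```text
clock: 26.85
tool_pos: [0.6385, -0.0259, 0.1992]
tcp_rot: [-0.06, 0.705, -0.06, -0.704]
contact_force: [-1.1, 2.4, 5.9]
width: 0.0271
```

```bash
python3 -c "
from h import *
st();print(ctrl.read_state()['ft_torque'])"
```

```text
t 26.85 pos [ 0.6385 -0.0259  0.1992] xax [ 0.001  0.    -1.   ] jawyaw 170.32 q5 -1.442 F [-1.1  2.4  5.9] w 0.0271
[ 0.08733504  0.37544668 -0.17956891]
```

>>> step_arm(commands=[[[100, 0, 0, 0.0005, 0, 0, 0], [100, 0, 0, 0, 0, 0, 0], [100, 0, 0, 0, 0, 0, 0], [100, 0, 0, 0, 0, 0, 0], [100, 0, 0, 0.01, 0, 0, 0], [100, 0, 0, 0.03, 0, 0, 0], [100, 0, 0, 0.05, 0, 0, 0], [100, 0, 0, 0.05, 0, 0, 0], [100, -0.04, 0, 0.03, 0, 0, 0], [100, -0.05, 0, 0, 0, 0, 0]]])

```text
clock: 28.1
tool_pos: [0.5489, -0.026, 0.372]
tcp_rot: [-0.06, 0.706, -0.06, -0.703]
contact_force: [-0.1, -0.3, 0.5]
width: 0.0857
```

>>> step_arm(commands=[[[100, -0.05, 0, 0, 0, 0, 0], [100, -0.05, 0, 0, 0, 0, 0], [100, -0.05, 0, 0, 0, 0, 0], [100, 0, 0, 0, 0, 0, 0], [100, 0, 0, 0, 0, 0, 0], [100, 0, 0, 0, 0, 0, 0], [100, 0, 0, 0, 0, 0, 0], [100, 0, 0, 0, 0, 0, 0], [100, 0, 0, 0, 0, 0, 0], [100, 0, 0, 0, 0, 0, 0]]])

```text
clock: 29.35
tool_pos: [0.3985, -0.026, 0.3693]
tcp_rot: [0.06, -0.704, 0.06, 0.705]
contact_force: [-1.1, 0.4, -0.1]
width: 0.0851
```

```bash
python3 pin.py; python3 - <<'E'
from h import *
a=np.radians(80.3);U=np.array([np.cos(a),np.sin(a)]);W=np.array([np.sin(a),-np.cos(a)])
f=np.array([.6215,-.122]);im=[]
for c in["scene","side"]:
    p,d=ctrl.read_camera(c);P,ok=cloud(c,d);Z=P[...,2]
    im.append(p[150:330,170:370] if c=="scene" else p[130:310,240:440])
    h=cv2.cvtColor(p,cv2.COLOR_RGB2HSV);q=P[...,:2]-f;u=q@U;w=q@W
    m=ok&(abs(Z-.187)<.006)&(u>-.08)&(u<.28)&(abs(w)<.017)&(h[...,2]>120)
    for n,s in(("fork",u<.08),("rest",u>.12)):
        k=m&s;print(c,n,k.sum(),"u",np.round(np.percentile(u[k],[1,99]),3),"w",np.round(np.percentile(w[k],[2,50,98]),4),"z",np.median(Z[k]).round(4))
save("pics/c6.png",cv2.resize(np.hstack(im),(800,360),interpolation=cv2.INTER_CUBIC))
E
```

```text
t 29.35 pos [ 0.3985 -0.026   0.3693] xax [-0.  0. -1.] jawyaw 170.31 q5 -1.467 F [-1.1  0.4 -0.1] w 0.0851
t 29.4 pos [ 0.3985 -0.026   0.3694] xax [-0. -0. -1.] jawyaw 170.31 q5 -1.467 F [-0.   0.   0.2] w 0.085
red 10 [220.  247.5]
scene fork 427 u [-0.049  0.079] w [-0.0117  0.0014  0.0144] z 0.1871
scene rest 545 u [0.121 0.248] w [-0.0121  0.0035  0.0145] z 0.1853
side fork 560 u [-0.053  0.078] w [-0.0123 -0.0001  0.0121] z 0.1875
side rest 274 u [0.147 0.246] w [-0.0124 -0.0004  0.0115] z 0.1855
```

View pics/c6.png

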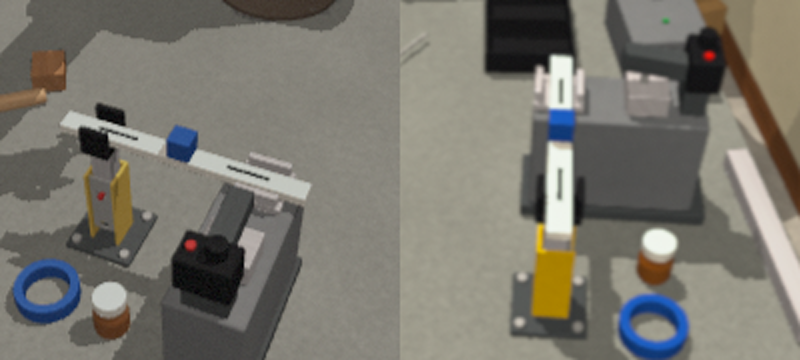

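The bar rests in the fork (100,125) and on the rest (270,180) with the blue knob up at (182,143). The pin is out at (101,196) and the robot is clear, so I'm handing in.

```bash
python3 -c "
from h import *
print(ctrl.job_done())"
```

```text
the job is handed in; nothing more can be done
None
```

The fork is locked up and the white guide bar lies across the fork and the press rest, blue knob up. I handed the job in at about 29.5 s of the 72 s allowed.

- **Lifting the fork:** I gripped it over its cheeks and raised it in small steps, with the vertical pull reading at most about 9 N. The pin popped at about 34 to 35 mm of rise, when the pull fell from 8.4 to 5.4 N and the red pin showed out of the hole. I lowered the fork slightly and the load came off the gripper. After release it stayed up, with the fork seat at about 175 mm.
- **Laying the bar:** I picked the bar up by its knob, turned it 75°, and set it down with about 6 N at contact. I then let go and backed away.
- **Last checks:**
  - The bar's top is at 187 mm by the fork and 185 mm by the rest, so it sits about 2 mm higher at the fork end.
  - It is centred in both slots to about 1–2 mm and sticks out about 50 mm past the fork and the rest.
  - The pin is still out, the gripper is touching nothing, and the other things show no sign of having moved.
- **Failures or disagreements:** My first wrist measurement was taken while the arm was still settling, so I repeated it. The two fixed cameras differed by 2–3 mm, within what their calibration allows.

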